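# Kit the hex nuts in the counting tray

### The job

Using the fingertips as a sweeper, push all four short hex nuts across the deck of the grey counting tray and over its edge into the trough along the far side, then swing the trough's hinged cover fully shut over them. Push only: do not pick up or lift anything. Leave the two tall coupling nuts standing on the deck where they are, and leave the screw jar and the clear cup beside the tray alone.

Things in the scene. Friction and masses are not known exactly. Their poses are not given: they have to be found in the camera images.
- tray: grey counting tray on rubber feet, 160 x 228 x 46 mm; it does not slide. It stands across the work cradle, left or right of the middle post. Origin: centre of its underside, on the work surface (z = 0). Own x runs from its near wall to the trough, y to the left, z up. Near, left and right walls are 4 mm thick and reach z = 46 mm.
- deck_edge (a point): middle of the deck's far edge, on the deck's top, where nuts drop into the trough (tray frame x = 30, y = 0, z = 34 mm). The deck is flat and level, x = -76 to 30 and y = -110 to 110 mm; there is no wall at its far edge.
- trough_floor (a point): middle of the trough's floor (tray frame x = 53, y = 0, z = 7 mm). Trough: x = 30 to 76, y = -110 to 110 mm; its far wall reaches z = 36 mm; at its right end is a low wall (z = 24 mm) with a short pouring lip 25 mm long.
- cover (a joint): hinge of the trough's cover, rad: 0 = shut (lying flat over the trough), grows as it opens; about 1.57 upright, and up to 2.15 leaning back away from the deck. It starts open at 1.75 to 2.1. The hinge is stiff enough that the cover stays at any angle (about 0.5 N at its free edge moves it).
- cover_hinge (a point): the middle of the hinge line, on top of the far wall (tray frame x = +78, y = 0, z = 39 mm); the hinge line runs along the tray's y
- cover_tab (a point): the thumb tab in the middle of the cover's free edge, 58 mm from the hinge line (the tab is 34 mm wide and ends 63 mm from the hinge line; the rest of the cover ends 52 mm from it). The cover is a grey plate 3 mm thick, 214 mm long, 50 g; shut, its upper face lies about 40 mm above the work surface.
- nut_0_mid (a point): plain steel M12 hexagon nut, 19 mm across flats (22 mm across corners), 10 mm high, about 17 g, lying flat on the tray's deck at the start; the point is its centre (5 mm above the deck). 
- nut_1_mid (a point): plain steel M12 hexagon nut, 19 mm across flats (22 mm across corners), 10 mm high, about 17 g, lying flat on the tray's deck at the start; the point is its centre (5 mm above the deck). 
- nut_2_mid (a point): plain steel M12 hexagon nut, 19 mm across flats (22 mm across corners), 10 mm high, about 17 g, lying flat on the tray's deck at the start; the point is its centre (5 mm above the deck). 
- nut_3_mid (a point): plain steel M12 hexagon nut, 19 mm across flats (22 mm across corners), 10 mm high, about 17 g, lying flat on the tray's deck at the start; the point is its centre (5 mm above the deck). It lies next to nut_2, 24 to 28 mm farther towards the trough, in the same line.
- long_0_mid (a point): steel M12 coupling nut standing upright on the deck among the short nuts: 19 mm across flats (22 mm across corners), 36 mm tall, about 58 g; the point is its centre (18 mm above the deck). It stays there. 
- long_1_mid (a point): steel M12 coupling nut standing upright on the deck among the short nuts: 19 mm across flats (22 mm across corners), 36 mm tall, about 58 g; the point is its centre (18 mm above the deck). It stays there. 
- screw_jar: clear jar of screws, 88 mm wide, 61 mm tall, standing on the cradle in front of the middle post; origin at the centre of its underside; not to be moved
- cup: clear round empty cup, 119 mm wide at the rim, 50 mm tall, behind the middle post; origin at the centre of its underside; not to be moved

How it is judged:
On the way, in this order (a step that is already met when the one before it is completed fails the run):
1. all four short nuts lie in the trough, with the cover still open (x of nut_0_mid in the frame of tray between 0.03 and 0.078 m and y of nut_0_mid in the frame of tray between -0.111 and 0.111 m and z of each of nut_0_mid, nut_1_mid, nut_2_mid, nut_3_mid in the frame of tray below 0.034 m and x of nut_1_mid in the frame of tray between 0.03 and 0.078 m and y of nut_1_mid in the frame of tray between -0.111 and 0.111 m and x of nut_2_mid in the frame of tray between 0.03 and 0.078 m and y of nut_2_mid in the frame of tray between -0.111 and 0.111 m and x of nut_3_mid in the frame of tray between 0.03 and 0.078 m and y of nut_3_mid in the frame of tray between -0.111 and 0.111 m and value of joint cover above 1 rad), for 0.2 s.
2. the cover is shut (value of joint cover below 0.06 rad), for 0.2 s.
At the end, for the whole second after the job is handed in: All four short nuts lie in the trough, below the level of the deck; the cover is shut (within 0.06 rad, 3 mm at its free edge); both coupling nuts stand upright on the deck within 15 mm of where they stood (x of nut_0_mid in the frame of tray between 0.03 and 0.078 m and y of nut_0_mid in the frame of tray between -0.111 and 0.111 m and z of each of nut_0_mid, nut_1_mid, nut_2_mid, nut_3_mid in the frame of tray below 0.034 m and x of nut_1_mid in the frame of tray between 0.03 and 0.078 m and y of nut_1_mid in the frame of tray between -0.111 and 0.111 m and x of nut_2_mid in the frame of tray between 0.03 and 0.078 m and y of nut_2_mid in the frame of tray between -0.111 and 0.111 m and x of nut_3_mid in the frame of tray between 0.03 and 0.078 m and y of nut_3_mid in the frame of tray between -0.111 and 0.111 m and value of joint cover below 0.06 rad and angle between each of long_0_mid, long_1_mid's own z axis and vertical below 0.1 rad and distance of each of long_0_mid, long_1_mid from where it was at the start of the episode below 0.015 m); the robot touches nothing.
It fails at once if a short nut is lifted (its centre more than 25 mm above its place on the deck) (z of any of nut_0_mid, nut_1_mid, nut_2_mid, nut_3_mid in the frame of tray above 0.064 m).
It fails at once if a coupling nut is knocked over, lifted or moved more than 15 mm (angle between any of long_0_mid, long_1_mid's own z axis and vertical above 0.4 rad or distance of any of long_0_mid, long_1_mid from where it was at the start of the episode above 0.015 m).
It fails at once if the screw jar or the cup is moved more than 20 mm (distance of any of screw_jar, cup from where it was at the start of the episode above 0.02 m).
It also fails if it takes over 48 s, if anything falls off the work surface, if the arm or the gripper's body presses on something with over 40 N, if the wrist force passes 120 N, or if a joint passes its speed limit or range.

### The arm

A 7-joint arm with a two-finger parallel gripper is mounted at the origin on a cart in front of the work surface, level with it; the furniture and walls round the work are solid. World frame = base frame: x ahead of the robot, y to its left, z up, the work surface at z = 0. Lengths are in m, angles in rad, forces in N, time in s.
With the tool pointing down it reaches from about 0.4 to 0.85 m from the base axis. Payload 10.4 kg.
Tool frame: the origin (TCP) lies at the centre of the arm's flange, where the gripper is bolted on; the fingertips stand 182 mm ahead of it and the grasp point (between the pads) lies 164 mm ahead of it; z points along the fingers, y is the line along which they close (so a half turn about z gives the same grasp; the last joint's range is limited). The gripper opens to 87 mm and grips with 3 to 60 N. Pads are 19 mm wide; open, the fingers measure 117 mm over their backs; the gripper's body (75 mm by 190 mm) begins 51 mm behind the grasp point.
Start: joints at [-1.149, 0.332, -0.065, 1.46, 0.022, 1.35, -0.088], TCP at [0.269, 0.564, 0.405] pointing down, gripper open.
Joint ranges: [-2.6, 2.6], [-0.5, 2.12], [-1.47, 1.34], [0.16, 2.42], [-1.27, 4.41], [0.06, 2.06], [-2.6, 2.6]. Speed limits (rad/s): [2.22, 2.22, 2.79, 2.79, 3.14, 3.14, 3.14].

### API

Orientations are given as a unit quaternion [x, y, z, w].
In Python, from plant import manip gives the robot as it stands. The module is installed in compiled form; this text tells all that it offers. Calls block until the motion is done:
- manip.move_to(position, orientation): joint-space move of the TCP to a pose.
- manip.line_to(position, rotation=None, speed=0.15, contact_N=None): straight line of the TCP; rotation=None keeps the orientation; speed is the mean speed in m/s. With contact_N (N) it stops when the force on the tool has changed by that much, and returns True; else False.
- manip.move_joints(angles): joint-space move.
- manip.gripper_to(opening, newtons=None): opening from 0.0 (shut) to 1.0 (fully open); newtons is the grip in N (None keeps the last); returns when the fingers have stopped.
- manip.sleep(seconds).
- manip.solve_ik(position, orientation): joint angles nearest the present ones, or None.
- manip.read_camera(name): name is "scene" or "top" or "wrist"; returns (picture, depth): 420x560x3 uint8, blue, green, red; 420x560 float32, m along the optical axis (not along the pixel's ray), 0 where there is no reading.
- manip.camera_info(name): a dict with "intrinsics" (3x3 intrinsics, pixels), "D" ([k1, k2, p1, p2, k3] as OpenCV has them; the pictures are not rectified), "camera_from_world" (4x4, takes a point from world to camera coordinates). Camera axes: x right, y down, z forward; pixel columns grow to the right and rows downward; lengths in m; the calibration is good to about 2 mm. A picture is of the moment at which its call begins: read the wrist's pose just before it. camera_info takes no time and is no camera call; for the wrist camera it gives the pose at the moment of the call.
A pose or a line that the arm cannot do raises manip.IKError and nothing moves.
- manip.close_job(): hands the job in; it is judged then, once.
Trained networks look in the newest picture that a camera, given by its name, has taken for a name from the list of things; names that differ only in an ending like _2 or _b are one class to them, and where a whole thing is asked for, a point or a joint stands for the part that bears it (a point fixed in the world has none). Each returns a list of dicts, best first, with "p" (0 to 1); they miss things now and then, are a little off and sometimes report something else, mostly with a low value. They report only what shows in the picture. A call takes as long as a camera call.
- manip.search_frame(thing, camera): "at" ([x, y, z] in m, in world coordinates, good to about 4 mm: the middle of the surface that is visible of it).
- manip.masks_of(thing, camera): "mask" (420x560 bool, what is visible of it).
- manip.landmark_of(thing, camera): "at" ([x, y, z] in m, in world coordinates, good to about 4 mm: a listed point, or the origin of a listed thing).
Readings, each from a call of its own:
- manip.get_time_s(): time.
- manip.get_joints(): joint angles.
- manip.get_qd(): joint speeds.
- manip.get_tau(): joint torques, N m.
- manip.get_tool_pos(): TCP position.
- manip.get_ee_rot(): TCP orientation.
- manip.get_ft_force(): force on the tool from outside, world axes, zero at the start.
- manip.get_torque(): the same for the moment, N m.
- manip.get_gripper_width(): opening from 0.0 (shut) to 1.0 (fully open).
- manip.get_grip_force(): force on a finger pad.
Only numpy, scipy, OpenCV 4.12 (cv2) and the standard library are available. Lean on these libraries where they do the work, as an engineer would, in place of code of your own. Each camera call takes 0.05 s, during which the arm holds its last target. There are 200 camera calls.

## Working session

There is one attempt and no reset: what is moved stays moved. The work goes in short steps, each a Python script; the robot and the scene stay as the last script left them, time stands still between calls to the robot, and variables do not carry over. Pictures are saved under pics/ and viewed, at most 10 in all, crops included, and the job is handed in when it is done.

```bash
mkdir -p pics
python3 - <<'E'
from plant import manip
import cv2,numpy as np
for c in ["top","scene"]:
    p,d=manip.read_camera(c); cv2.imwrite(f"pics/{c}0.png",p)
    print(c)
    for t in ["tray","deck_edge","trough_floor","cover_hinge","cover_tab","nut_0_mid","long_0_mid","screw_jar","cup"]:
        print(t,[(np.round(r["at"],3).tolist(),round(r["p"],2)) for r in manip.landmark_of(t,c)][:7])
print(manip.get_time_s(),manip.get_ee_rot(),manip.get_tool_pos())
E
```

```text
top
tray [([0.495, 0.263, -0.002], 0.85), ([0.603, 0.267, 0.095], 0.32)]
deck_edge [([0.527, 0.26, 0.033], 0.9)]
trough_floor [([0.55, 0.262, 0.005], 0.67)]
cover_hinge [([0.577, 0.265, 0.04], 0.98)]
cover_tab [([0.604, 0.266, 0.097], 0.81), ([0.477, 0.216, 0.04], 0.37)]
nut_0_mid [([0.482, 0.177, 0.038], 0.53)]
long_0_mid [([0.469, 0.331, 0.052], 0.52), ([0.628, 0.042, -0.002], 0.15)]
screw_jar [([0.432, 0.049, -0.005], 0.63)]
cup [([0.627, 0.04, -0.002], 0.76)]
scene
tray [([0.498, 0.257, -0.0], 0.9), ([0.432, 0.053, -0.004], 0.45)]
deck_edge [([0.483, 0.178, 0.041], 0.72), ([0.526, 0.261, 0.035], 0.58)]
trough_floor [([0.548, 0.262, 0.006], 0.61)]
cover_hinge []
cover_tab [([0.601, 0.268, 0.088], 0.88)]
nut_0_mid []
long_0_mid [([0.468, 0.334, 0.05], 0.58)]
screw_jar [([0.432, 0.055, -0.002], 0.77)]
cup [([0.627, 0.043, -0.001], 0.78)]
1.0 [ 2.20603597e-01  9.75363548e-01  4.60027375e-05 -8.80149204e-06] [0.26892353 0.56419187 0.40479241]
```

Run:
```python
import cv2
for c in ["top","scene"]:
    cv2.imwrite(f"pics/{c}0b.png",cv2.resize(cv2.imread(f"pics/{c}0.png"),(800,600)))
```

```text
(no output)
```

View pics/top0b.png

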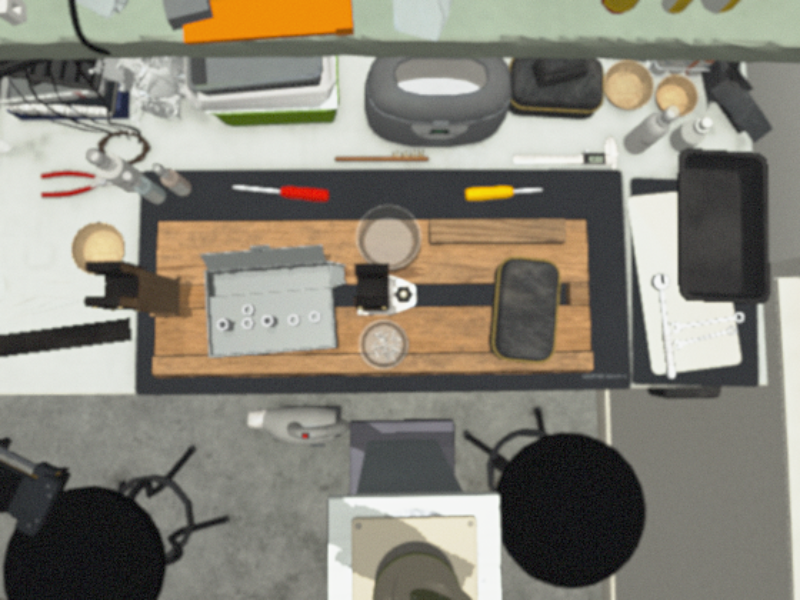

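View pics/scene0b.png

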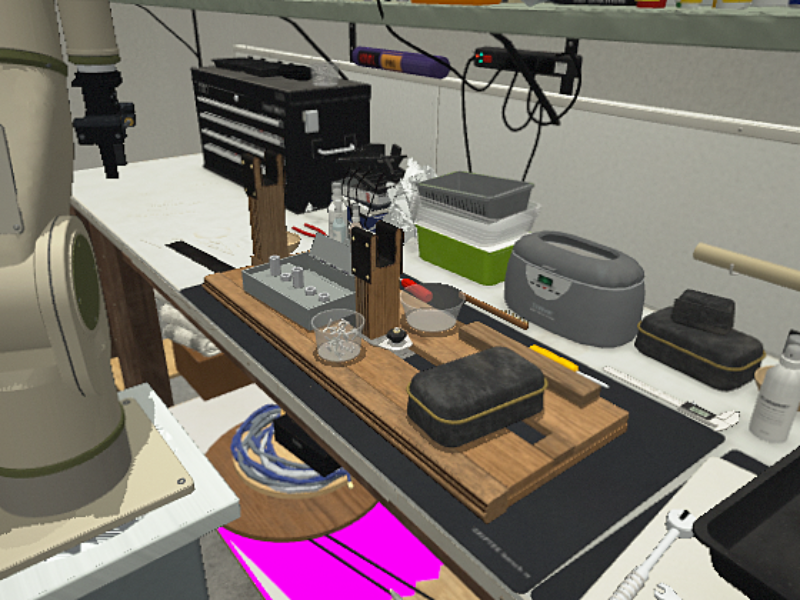

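The top view shows the tray left of the middle post with its cover leaning back. Six nuts show at about (222,324), (247,310), (247,322), (268,321), (293,320) and (314,317), but I can't yet tell tall from short. There are posts at both ends of the tray. Next is a close wrist look.

```bash
cat > h.py <<'E'
from plant import manip
import cv2,numpy as np
from scipy.spatial.transform import Rotation as R
def down(yaw): # tool z down, tool x along world direction yaw (y = yaw-90deg)
    c,s=np.cos(yaw),np.sin(yaw)
    return R.from_matrix(np.array([[c,s,0],[s,-c,0],[0,0,-1]])).as_quat()
def cloud(cam):
    i=manip.camera_info(cam); p,d=manip.read_camera(cam)
    h,w=d.shape; uv=np.stack(np.meshgrid(np.arange(w),np.arange(h)),-1).reshape(-1,1,2).astype(np.float32)
    n=cv2.undistortPoints(uv,np.array(i["intrinsics"]),np.array(i["D"])).reshape(h,w,2)
    P=np.dstack([n[...,0]*d,n[...,1]*d,d,np.ones_like(d)])@np.linalg.inv(np.array(i["camera_from_world"])).T
    P=P[...,:3]; P[d==0]=np.nan
    return p,P
E
python3 - <<'E'
from h import *
for yaw in [np.pi, 0]:
    q=down(yaw); j=manip.solve_ik([0.45,0.26,0.42],q); print(yaw,j)
q=down(np.pi) if manip.solve_ik([0.45,0.26,0.42],down(np.pi)) is not None else down(0)
# choose nearest to present
c=[(np.abs(np.array(manip.solve_ik([0.45,0.26,0.42],down(y)))-manip.get_joints()).sum(),y) for y in (np.pi,0) if manip.solve_ik([0.45,0.26,0.42],down(y)) is not None]
y=min(c)[1]; manip.move_to([0.45,0.26,0.42],down(y)); print(y,np.round(manip.get_joints(),2),manip.get_time_s())
p,P=cloud("wrist"); np.savez("w0.npz",p=p,P=P); cv2.imwrite("pics/w0.png",cv2.resize(p,(800,600)))
p,P=cloud("top"); np.savez("t0.npz",p=p,P=P)
for t in ["deck_edge","cover_hinge","cover_tab","nut_0_mid","long_0_mid"]:
    print(t,[(np.round(r["at"],3).tolist(),round(r["p"],2)) for r in manip.landmark_of(t,"wrist")][:7])
E
```

```text
3.141592653589793 [-0.69802432  0.0890966   0.09191963  1.72009261 -0.00840441  1.33278569
  0.96631062]
0 [-0.96414868  0.08300912  0.37582773  1.73327278 -0.031333    1.33119378
 -2.1528553 ]
3.141592653589793 [-0.7   0.09  0.09  1.72 -0.01  1.33  0.97] 2.3333
deck_edge [([0.528, 0.259, 0.032], 0.88)]
cover_hinge [([0.575, 0.263, 0.037], 0.56)]
cover_tab [([0.601, 0.264, 0.09], 0.97)]
nut_0_mid [([0.484, 0.178, 0.038], 0.45), ([0.471, 0.336, 0.057], 0.33), ([0.528, 0.262, 0.032], 0.3)]
long_0_mid [([0.47, 0.336, 0.055], 0.96)]
```

View pics/w0.png

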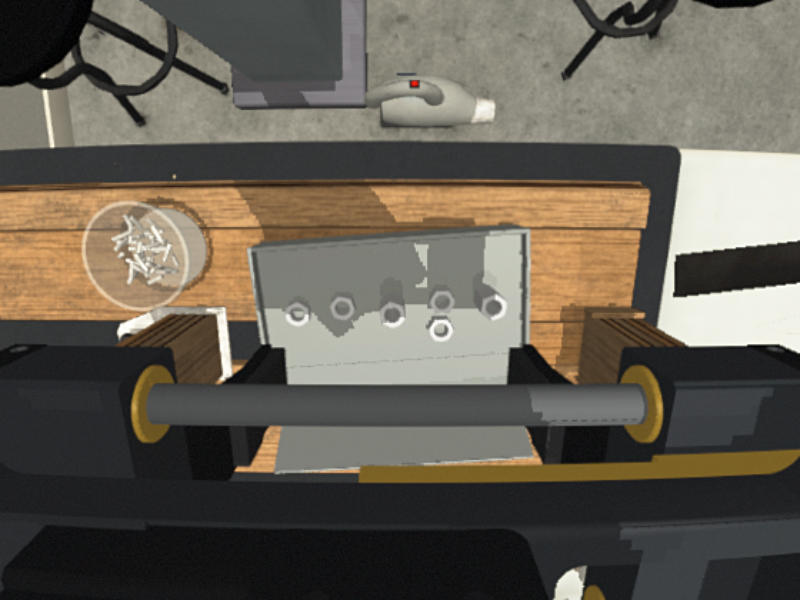

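The wrist view shows the short nuts at (298,314), (343,307), (442,300) and (441,328), the last two being the in-line pair. The tall coupling nuts are at (391,314) and (491,307). Next I measure them, the tray and the posts from depth.

Run:
```python
import numpy as np,cv2
P=np.load("w0.npz")["P"]; x,y,z=P[...,0],P[...,1],P[...,2]
s=(x>0.41)&(x<0.54)&(y>0.15)&(y<0.38)
dk=s&(abs(z-.034)<.005); print("deck z",np.median(z[dk]),dk.sum())
n,l,st,c=cv2.connectedComponentsWithStats((s&(z>0.0405)).astype(np.uint8))
for i in range(1,n):
    if st[i,4]<8: continue
    m=l==i; zz=z[m]; top=m&(z>np.percentile(zz,60)-.003)
    r=cv2.minAreaRect(np.c_[x[top],y[top]].astype(np.float32))
    print(st[i,4],"px",np.round(c[i]*800/560),"ctr",np.round(r[0],4),"size",np.round(r[1],3),"ang",round(r[2],1),"ztop",np.round(np.median(z[top]),4))
# tray walls: points z 0.043..0.05
w=(z>.042)&(z<.051)&(y>.13)&(y<.4)&(x>.38)&(x<.58)
print("walls",np.round(np.nanpercentile(np.c_[x[w],y[w]],[1,99],axis=0),3))
T=np.load("t0.npz")["P"]; x,y,z=T[...,0],T[...,1],T[...,2]
for nm,(a,b) in {"mid":(-.02,.15),"left":(.36,.55)}.items():
    m=(z>.09)&(y>a)&(y<b)&(x>.38)&(x<.66)&(z<.3)
    print(nm,m.sum(),np.round(np.percentile(np.c_[x[m],y[m],z[m]],[2,98],axis=0),3) if m.sum() else 0)
m=(z>.055)&(y>.15)&(y<.38)&(x>.56)&(x<.66)
if m.sum(): print("cover",m.sum(),np.round(np.percentile(np.c_[x[m],y[m],z[m]],[2,98],axis=0),3))
```

```text
deck z 0.03338732936529404 13481
84816 px [401. 476.] ctr [0.4364 0.2619] size [0.029 0.131] ang 0.4 ztop 0.3497
378 px [490. 303.] ctr [0.4691 0.3362] size [0.019 0.021] ang 86.2 ztop 0.0692
154 px [442. 301.] ctr [0.4718 0.2986] size [0.018 0.021] ang 0.4 ztop 0.0431
335 px [392. 310.] ctr [0.4762 0.2578] size [0.021 0.019] ang 9.5 ztop 0.0691
153 px [342. 308.] ctr [0.4776 0.2164] size [0.02  0.019] ang 84.0 ztop 0.0432
157 px [297. 314.] ctr [0.4833 0.1782] size [0.019 0.021] ang 86.6 ztop 0.043
155 px [441. 329.] ctr [0.4968 0.2988] size [0.02  0.021] ang 3.4 ztop 0.0431
walls [[0.413 0.143]
 [0.506 0.371]]
mid 794 [[0.49  0.043 0.126]
 [0.557 0.096 0.197]]
left 162 [[0.541 0.447 0.216]
 [0.558 0.488 0.245]]
cover 846 [[0.576 0.162 0.056]
 [0.603 0.368 0.095]]
```

Run:
```python
import numpy as np,cv2
for f in ["t0","w0"]:
    T=np.load(f+".npz")["P"]; x,y,z=T[...,0],T[...,1],T[...,2]
    for nm,(a,b) in {"mid":(0,.15),"left":(.375,.6)}.items():
        for lo,hi in [(.06,.1),(.1,.15),(.15,.2),(.2,.3)]:
            m=(z>lo)&(z<hi)&(y>a)&(y<b)&(x>.44)&(x<.64)
            if m.sum()>5: print(f,nm,lo,m.sum(),np.round(np.percentile(np.c_[x[m],y[m]],[1,99],axis=0),3).tolist())
# tray yaw: near wall & side walls from wrist
m=(z>.042)&(z<.05)&(x>.38)&(x<.435)&(y>.15)&(y<.365)
X=np.c_[x[m],y[m]]; c=X.mean(0); v=np.linalg.svd(X-c,full_matrices=False)[2][0]
print("near wall",m.sum(),c,v,"yaw deg",np.degrees(np.arctan(-v[0]/v[1])))
for a,b in [(.135,.165),(.36,.39)]:
    m=(z>.042)&(z<.05)&(x>.42)&(x<.5)&(y>a)&(y<b); X=np.c_[x[m],y[m]]
    if m.sum()>10:
        c=X.mean(0); v=np.linalg.svd(X-c,full_matrices=False)[2][0]; print("side",m.sum(),c,np.degrees(np.arctan(v[1]/v[0])))
T=np.load("t0.npz")["P"]; x,y,z=T[...,0],T[...,1],T[...,2]
m=(z>.06)&(z<.1)&(y>.15)&(y<.38)&(x>.56)&(x<.66);X=np.c_[x[m],y[m]]; c=X.mean(0); v=np.linalg.svd(X-c,full_matrices=False)[2][0]; print("cover",np.degrees(np.arctan(-v[0]/v[1])))
s=np.polyfit(x[m]+np.sin(np.radians(4))*0+ (y[m]-.262)*np.tan(np.radians(4)),z[m],1);print("cover slope ang",np.arctan2(s[0],1),z[m].max())
```

```text
t0 mid 0.06 15 [[0.443, 0.029], [0.473, 0.094]]
t0 mid 0.1 322 [[0.49, 0.043], [0.541, 0.095]]
t0 mid 0.15 472 [[0.489, 0.043], [0.557, 0.096]]
t0 left 0.2 162 [[0.541, 0.446], [0.558, 0.489]]
w0 mid 0.06 750 [[0.494, 0.049], [0.534, 0.094]]
w0 left 0.06 548 [[0.493, 0.437], [0.533, 0.483]]
near wall 725 [0.4206242 0.2617005] [-0.05988268  0.99820542] yaw deg 3.433078633550563
side 297 [0.45565789 0.14748612] -3.4883574727927718
side 217 [0.45747455 0.36811837] 4.890121282930944
cover 3.9374916693928697
cover slope ang 1.0511024665547546 0.0994100181463149
```

```bash
cat >> h.py <<'E'
YAW=np.radians(3.5); C=np.array([.4985,.2603]); RT=np.array([[np.cos(YAW),-np.sin(YAW)],[np.sin(YAW),np.cos(YAW)]])
Q=down(np.pi+YAW)
def toT(w): return RT.T@(np.array(w)-C)
def tcp(tx,ty,tipz): return [*(C+RT@np.array([tx,ty])),tipz+.182]
def sweep(x0,y,dy=0,x1=.030,z=.0378,y1=None):  # finger-centre x0 -> x1 in the tray frame at lane y; dy = tool offset from finger
    y1=y if y1 is None else y1
    manip.line_to(tcp(x0,y+dy,.100),speed=.2); manip.line_to(tcp(x0,y+dy,z),speed=.1,contact_N=6)
    print("tip z",manip.get_tool_pos()[2]-.182)
    manip.line_to(tcp(x1,y1+dy,z),speed=.06); print("F",np.round(manip.get_ft_force(),1))
    manip.line_to(tcp(x1-.012,y1+dy,z),speed=.1); manip.line_to(tcp(x1-.012,y1+dy,.100),speed=.2)
E
python3 - <<'E'
from h import *
N=dict(L0=[.4691,.3362],Cn=[.4718,.2986],L1=[.4762,.2578],B=[.4776,.2164],A=[.4833,.1782],D=[.4968,.2988])
T={k:toT(v) for k,v in N.items()}
for k in T: print(k,np.round(T[k],4))
manip.gripper_to(0.0,20)
x0=T["Cn"][0]-.030; y=(T["Cn"][1]+T["D"][1])/2
manip.move_to(tcp(x0,y,.13),Q)
sweep(x0,T["Cn"][1],y1=y)
x0=T["B"][0]-.030
sweep(x0,T["B"][1])
print(manip.get_time_s())
p,P=cloud("wrist"); cv2.imwrite("pics/w1.png",cv2.resize(p,(800,600)))
p,P=cloud("top"); cv2.imwrite("pics/t1.png",cv2.resize(p[160:270,120:260],None,fx=5,fy=5))
E
```

```text
L0 [-0.0247  0.0776]
Cn [-0.0243  0.0399]
L1 [-0.0224 -0.0011]
B [-0.0235 -0.0425]
A [-0.0202 -0.081 ]
D [0.0007 0.0385]
tip z 0.038463607004021405
F [-0.1 -0.4 -0.3]
tip z 0.03815697203466309
F [-0.1  1.1 -0.2]
11.8333
```

View pics/w1.png

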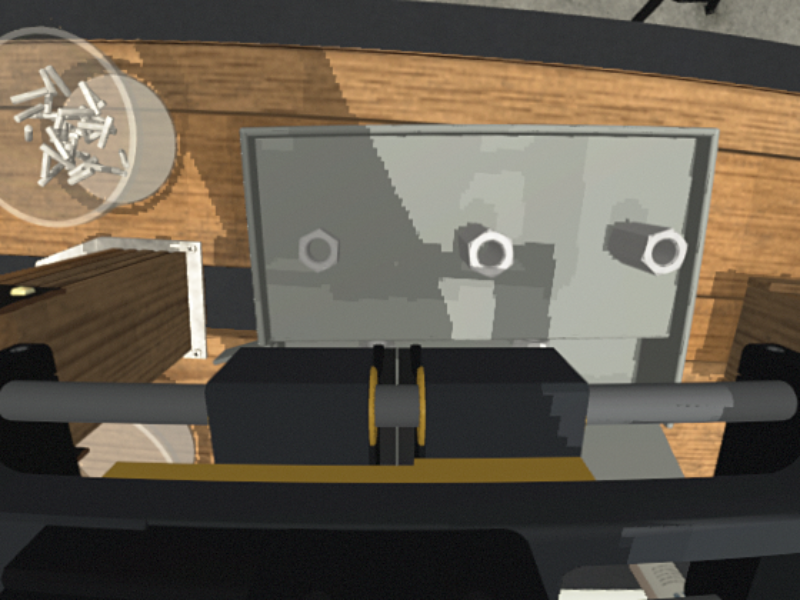

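The wrist view shows only short nut A left on the deck at (318,250). Both coupling nuts are still standing, at (490,250) and (664,250), and three nuts have dropped. Nut A goes next, pushed with one finger so the body clears the post.

Run:
```python
from h import *
manip.gripper_to(36/87,20); w=manip.get_gripper_width(); print(w)
off=(w*.087+.015)/2; A=[-.0202,-.081]
sweep(A[0]-.030,A[1],dy=off)
manip.line_to(tcp(-.06,.0,.20),speed=.25)
print(manip.get_time_s())
p,P=cloud("wrist"); cv2.imwrite("pics/w2.png",cv2.resize(p,(800,600)))
print([(np.round(toT(r["at"][:2]),3).tolist(),round(r["at"][2],3),round(r["p"],2)) for r in manip.landmark_of("nut_0_mid","wrist")])
p,P=cloud("scene"); cv2.imwrite("pics/s2.png",cv2.resize(p[140:240,130:280],None,fx=5,fy=5))
```

```text
0.41469104565845444
tip z 0.03816431277368926
F [-0.5 -0.2  0.3]
17.0
[([0.063, 0.038], 0.014, 0.22)]
```

View pics/w2.png

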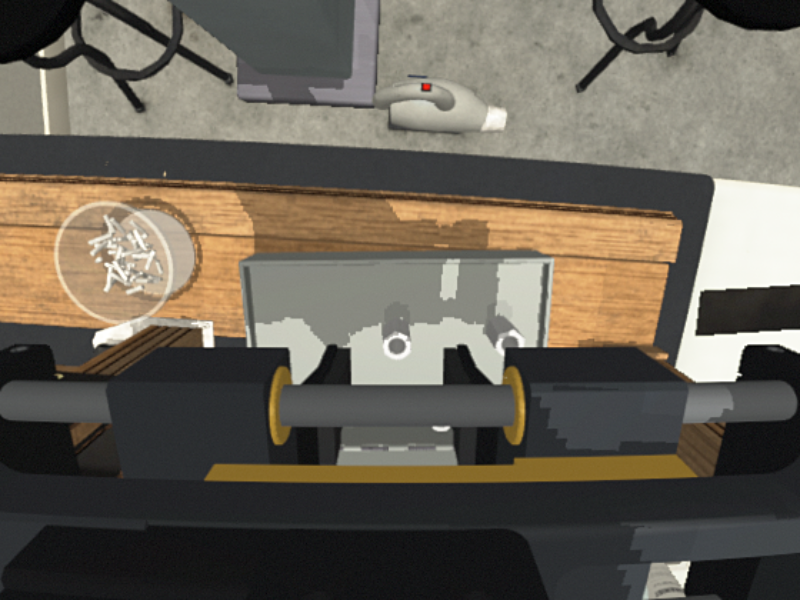

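The deck is clear of short nuts and both coupling nuts still stand, at (397,345) and (510,342). The gripper hides the trough, so I'll look from farther over before closing the cover.

Run:
```python
from h import *
manip.gripper_to(0.0,20)
manip.line_to(tcp(.128,.0,.20),speed=.3)
p,P=cloud("wrist"); cv2.imwrite("pics/w3.png",cv2.resize(p,(800,600)))
for t in ["nut_0_mid","cover_tab","long_0_mid"]: print(t,[(np.round(toT(r["at"][:2]),3).tolist(),round(r["at"][2],3),round(r["p"],2)) for r in manip.landmark_of(t,"wrist")])
x,y,z=P[...,0]-C[0],P[...,1]-C[1],P[...,2]
tx=x*np.cos(YAW)+y*np.sin(YAW); ty=-x*np.sin(YAW)+y*np.cos(YAW)
m=(tx>.03)&(tx<.076)&(abs(ty)<.11)&(z>.013)&(z<.034)
n,l,st,c=cv2.connectedComponentsWithStats(m.astype(np.uint8))
for i in range(1,n):
    if st[i,4]>40: k=l==i; print(st[i,4],np.round([tx[k].mean(),ty[k].mean(),np.median(z[k]),np.ptp(tx[k]),np.ptp(ty[k])],3))
m=(tx>.078)&(tx<.13)&(abs(ty)<.1)&(z>.06)&(z<.12); print("cover",m.sum(),np.round([z[m].max(),tx[m].max()],3) if m.sum() else "")
print(manip.get_time_s())
```

```text
nut_0_mid [([0.031, -0.094], 0.037, 0.63)]
cover_tab [([0.103, -0.005], 0.093, 0.76)]
long_0_mid [([-0.021, 0.075], 0.053, 0.92)]
229 [ 0.031 -0.03   0.026  0.002  0.116]
267 [0.053 0.109 0.024 0.045 0.002]
209 [0.04  0.036 0.025 0.01  0.021]
197 [ 0.044 -0.053  0.025  0.01   0.021]
181 [0.066 0.037 0.016 0.017 0.021]
cover 4591 [0.097 0.107]
19.0083
```

View pics/w3.png

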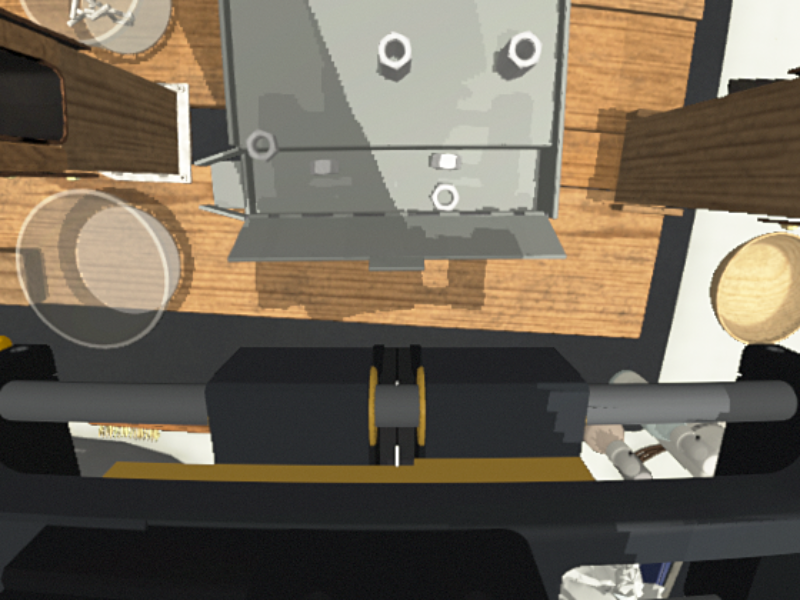

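The trough holds three nuts, at about (447,160), (445,197) and (322,167). Nut A slid sideways and sits on the deck edge at (261,145). I'll nudge it with the gripper turned 90°, which gives a 19 mm front and keeps the body clear of the post. I'll refine its position first.

Run:
```python
from h import *
p,P=cloud("wrist")
x,y,z=P[...,0]-C[0],P[...,1]-C[1],P[...,2]
tx=x*np.cos(YAW)+y*np.sin(YAW); ty=-x*np.sin(YAW)+y*np.cos(YAW)
m=(tx>.005)&(tx<.05)&(ty<-.07)&(ty>-.1055)&(z>.0375)&(z<.055)
n,l,st,c=cv2.connectedComponentsWithStats(m.astype(np.uint8)); k=l==1+np.argmax(st[1:,4])
lo=np.array([tx[k].min(),ty[k].min()]);hi=np.array([tx[k].max(),ty[k].max()])
pl=np.polyfit(tx[k],z[k],1); print(k.sum(),lo,hi,"z",z[k].min(),z[k].max(),"slope",pl[0])
yn=(lo[1]+hi[1])/2; ok=k.sum()>60 and -.1<yn<-.085 and lo[0]>.012
print(yn,ok)
if ok:
    best=min((np.abs(np.array(j)-manip.get_joints()).max(),a) for a in (np.pi/2+YAW,-np.pi/2+YAW) if (j:=manip.solve_ik(tcp(-.004,yn,.16),down(a))) is not None)
    print(best); manip.move_to(tcp(lo[0]-.015-.008,yn,.16),down(best[1]))
    sweep(lo[0]-.015-.008,yn,x1=.025,z=.0385)
    manip.line_to(tcp(0,yn,.2),speed=.3)
    manip.move_to(tcp(.128,.0,.20),Q)
    p,P=cloud("wrist"); cv2.imwrite("pics/w4.png",cv2.resize(p,(800,600)))
print(manip.get_time_s())
```

```text
270 [ 0.01894273 -0.1029394 ] [ 0.0397574 -0.0824369] z 0.03766360141845676 0.044805824629982505 slope -0.006281001547502851
-0.09268814875541842 True
(np.float64(1.3641194587711911), np.float64(-1.509709802975095))
tip z 0.038919838098653625
F [-0.4 -0.4 -0.8]
24.95
```

```bash
ls pics
```

```text
s2.png
scene0.png
scene0b.png
t1.png
top0.png
top0b.png
w0.png
w1.png
w2.png
w3.png
w4.png
```

View pics/w4.png

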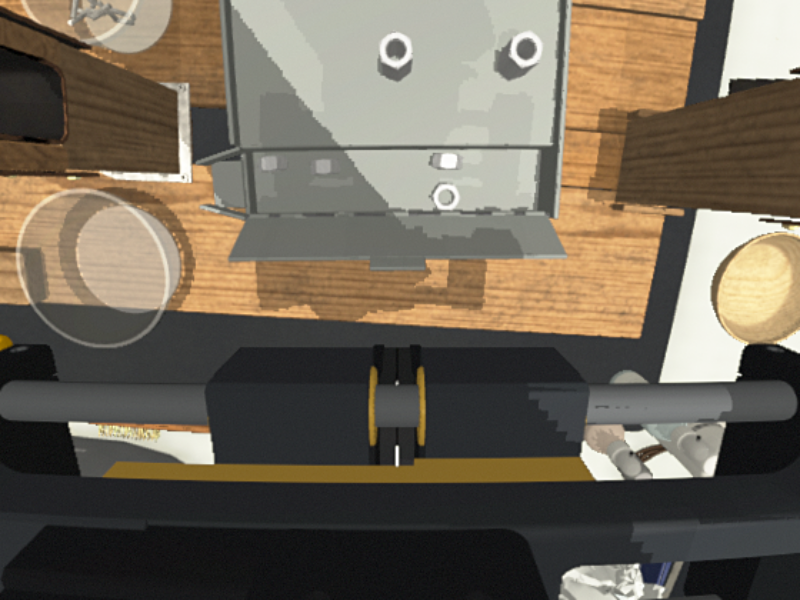

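All four nuts lie in the trough, at (270,163), (322,167), (447,160) and (445,197), and both coupling nuts stand where they were. Now the cover.

Run:
```python
from h import *
manip.line_to(tcp(.130,0,.078),speed=.15)
manip.line_to(tcp(.0905,0,.080),speed=.1)
r=.046
for th in (75,60,45,30,18,8):
    t=np.radians(th); manip.line_to(tcp(.078-r*np.cos(t)+.0095,0,.039+r*np.sin(t)+.001*np.cos(t)),speed=.08)
print("F",np.round(manip.get_ft_force(),1))
print(manip.line_to(tcp(.041,0,.0365),speed=.03,contact_N=8),manip.get_tool_pos()[2]-.182,np.round(manip.get_ft_force(),1))
manip.line_to(tcp(.041,0,.12),speed=.15)
manip.line_to(tcp(.128,0,.20),speed=.3)
p,P=cloud("wrist"); cv2.imwrite("pics/w5.png",cv2.resize(p,(800,600)))
x,y,z=P[...,0]-C[0],P[...,1]-C[1],P[...,2]
tx=x*np.cos(YAW)+y*np.sin(YAW); ty=-x*np.sin(YAW)+y*np.cos(YAW)
m=(tx>.03)&(tx<.073)&(abs(ty)<.1)
for a,b in [(.03,.037),(.045,.055),(.063,.07)]: print(a,np.nanmedian(z[(tx>a)&(tx<b)&(abs(ty)<.1)]))
k=(tx>.03)&(tx<.07)&(abs(ty)<.1); print(np.polyfit(tx[k],z[k],1),"deck",np.nanmedian(z[(tx>0)&(tx<.01)&(abs(ty)<.05)]))
print(manip.get_time_s())
```

```text
F [1.  0.1 0.6]
True 0.04013914319713591 [-2.1 -1.4  7.7]
0.03 0.0389188429700677
0.045 0.038965382223560024
0.063 0.03896654724657128
[0.00256998 0.0388562 ] deck 0.03337897388479219
29.8083
```

View pics/w5.png

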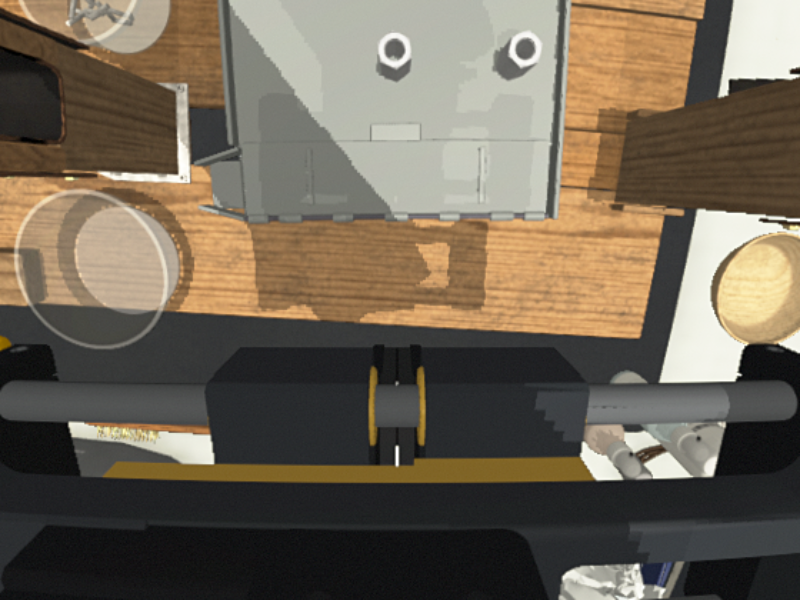

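The cover lies flat over the trough with its tab at (396,131) and a slope of about 0.003 rad. Both coupling nuts stand at (395,50) and (525,48), and the arm is clear of everything.

```bash
python3 -c "
from plant import manip
print(manip.close_job())"
```

```text
the job is handed in; nothing more can be done
None
```

I pushed all four short nuts into the trough and shut the cover flat over them; both coupling nuts still stand in place, the jar and cup were not touched, and I handed the job in at about 30 s of the 48 s limit (no verdict was returned).

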